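# Bar a bench vacuum pump over its compression peak and lock the shaft

## Robot

A 7-joint arm with a two-finger parallel gripper is mounted at the origin on the work surface. World frame = base frame: x ahead of the robot, y to its left, z up, the work surface at z = 0. Lengths are in m, angles in rad, forces in N, time in s.
With the tool pointing down it reaches from about 0.425 to 0.95 m from the base axis. Payload 16.7 kg.
Tool frame: the origin (TCP) lies midway between the tips of the shut fingers; the grasp point (between the pads) lies bot.hold_point_z behind it (bot.hold_point_z is the distance from the TCP to the grasp point, in m); z points along the fingers, y is the direction in which the jaws open and shut (so a half turn about z gives the same grasp; the last joint's range is limited). The gripper opens to 94 mm and grips with 3 to 60 N. Pads are 16 mm wide; open, the fingers measure 119 mm over their backs; the gripper's body (75 mm by 177 mm) begins 78 mm behind the grasp point.
Start: joints at [-1.427, 0.426, 0.074, 1.606, -0.034, 1.111, -0.067], TCP at [0.195, 0.646, 0.205] pointing down, gripper open.
Joint ranges: [-2.85, 2.85], [-0.5, 2.14], [-1.23, 1.37], [0.21, 2.46], [-1.02, 4.16], [0.16, 2.05], [-2.73, 2.73]. Speed limits (rad/s): [1.89, 1.89, 2.39, 2.39, 3.01, 3.01, 3.01].

## Interface

Orientations are given as a unit quaternion [x, y, z, w].
In Python, from plant import bot gives the robot as it stands.
- The arm moves only by the shell command python3 -m inch 'ROWS' [FORCE]. ROWS is JSON, a list of rows, each an object with "claw": the finger opening in cm, from 0 to 9.4; "xyz": the shift along the world's x, y, z in cm, a list of three; "dr": the turn, a rotation vector about the world's x, y, z in degrees, a list of three. In form: [{"claw": claw, "xyz": [dx, dy, dz], "dr": [wx, wy, wz]}, ...]. A call has 1 to 8 rows; each row is the pose to reach, as a shift and turn from the pose measured when the call began; what a row does not reach only later rows make up. A row lasts 1/12 s, in which the tool goes at most 41.7 mm and 7.16 degrees, less where a joint would pass 70% of its speed; a pose out of reach is approached as far as the arm can. A call with a gripper value outside its range is refused whole. The fingers move at their own pace and stop on an object; FORCE is the grip in N (left out, the last holds). Time passes only in rows, so rows that repeat a pose let the fingers close. It gives the time, the measured TCP pose, the force and the opening at its end, in the units of the state.
- bot.get_state(): the state, without advancing time (a new reading comes with each control period).
- bot.read_camera(name): name is "scene" or "top"; returns a dict with "frame" (480x640x3 uint8, red, green, blue), "fx", "fy", "cx", "cy" (pixels), "rvec" (rotation vector, rad) and "tvec" (3), from world to camera coordinates, as OpenCV has them. Camera axes: x right, y down, z forward; pixel columns grow to the right and rows downward; lengths in m; the calibration is good to about 2 mm. A picture is of the moment at which its call begins. There is no depth.
- bot.job_done(): hands the job in, once; it reports no verdict.
Trained networks look in the newest picture that a camera, given by its name, has taken for a name from the list of things; names that differ only in an ending like _2 or _b are one class to them, and where a whole thing is asked for, a point or a joint stands for the part that bears it (a point fixed in the world has none). Each returns a list of dicts, best first, with "conf" (0 to 1); they miss things now and then, are a little off and sometimes report something else, mostly with a low value. They report only what shows in the picture. A call takes as long as a camera call.
- bot.boxes_of(name, camera): "bbox" ([left, top, right, bottom] in pixels, round what is visible of it).
The state is a dict: "clock": time; "qpos": joint angles; "joint_velocities": joint speeds; "joint_efforts": joint torques, N m; "eef_pos": TCP position; "orientation": TCP orientation; "wrist_force": force on the tool from outside, world axes, zero at the start; "moment": the same for the moment, N m; "opening": finger opening in m.
Only numpy, scipy, OpenCV 4.12 (cv2) and the standard library are available. Lean on these libraries where they do the work, as an engineer would, in place of code of your own. Each camera call takes 0.05 s, during which the arm holds its last target. There are 200 camera calls.

## Task

Bring the bench vacuum pump to its top point and lock it there: take the black handle of its handwheel and turn the wheel slowly anticlockwise (as seen from above), feel the resistance climb to a peak, go on just past the peak to where the wheel no longer pushes back and stands by itself, and let go of it there. Then gently press the red shaft lock all the way down; it only goes down when the wheel stands at the right place, so do not force it. Never let the wheel kick or spin by itself, and leave the tip box, bottle and tube rack alone.

Things in the scene. Friction and masses are not known exactly. Their poses are not given: they have to be found in the camera images.
- pump: The vacuum pump: a fixed white box, 285 x 260 mm, its grey deck 118 mm above the bench; origin on the bench under the wheel's axis, x from the axis towards the red lock, z up. A yellow arrow on the deck shows the turning direction (anticlockwise from above). The wheel has end stops 2.7 rad before and 1.36 rad past the top point.
- axis (a point): Centre of the aluminium handwheel (156 mm across, 18 mm thick, five spokes, lying flat), on its vertical axis, level with its top face, 150 mm above the bench. The top point lies 1.1 to 2.5 rad anticlockwise from the start; no pose or mark shows where, it differs each time and must be felt.
- handle_centre (a point): Half-way up the black upright crank handle: a round post 24 mm across, 56 mm tall, standing on the wheel's top face 62 mm from the axis; this point is 28 mm above that face. It spins freely, so the gripper need not turn. Turning takes a push here of about 4 N for bearing drag, plus, from 1.2 rad before the top, the compression: up to 11 N more, 15 N in all at the peak (read at rest, 1 to 4 N less).
- handwheel: The wheel with its handle; origin on the axis at its underside, x to the handle, z up. The compression peaks about 0.5 rad before the top point, then fades: at the top only the 4 N drag is left; beyond, it drives the wheel on (38 N per rad at the handle: no push needed at 0.11 rad past). Let go within 0.1 rad of the top it stays; elsewhere on the slope it kicks back or runs on.
- lock_top (a point): Top centre of the red cap (26 mm across) of the shaft lock, a push plunger in a black guide on the deck, 108 mm from the axis; 172 mm above the bench when up. It goes down 12 mm against 4 N of friction and stays; the cap is sprung, giving 6 mm more from 6 to 18 N. Its unseen pin enters a shaft slot only within 0.09 rad of the top point, else it stops after 3 mm. Over 35 N bends it.
- lock (a joint): How far the plunger under the red cap is pressed down, in m: 0 up, 0.012 fully down.
- tip_box: Bystander: blue box of pipette tips with a pale lid, 85 x 122 x 70 mm, origin at the centre of its underside.
- bottle: Bystander: amber bottle with a blue cap, 68 mm across, 150 mm tall, origin at the centre of its underside.
- tube_rack: Bystander: orange rack with capped tubes, 90 x 200 x 44 mm, origin at the centre of its underside.

How it is judged:
On the way:
1. the wheel has been turned on by its handle, which has travelled at least 40 mm, and stands still (distance of handle_centre from where it was at the start of the episode above 0.04 m and angular speed of handwheel below 0.1 rad/s and contact force between the fingers and handwheel below 0.2 N), for 0.2 s.
At the end, for the whole second after the job is handed in: The red shaft lock is pressed down by more than 10 of its 12 mm, which is only possible with the wheel within about 0.09 rad of its top point just past the compression peak; the handle stands more than 40 mm from where it started and the wheel is at rest (value of joint lock above 0.01 m and angular speed of handwheel below 0.05 rad/s and distance of handle_centre from where it was at the start of the episode above 0.04 m); the robot touches nothing.
It fails at once if the handwheel kicks or spins: faster than 4.5 rad/s (angular speed of handwheel above 4.5 rad/s).
It fails at once if the red lock is forced with more than 35 N (contact force between any of the fingers, the arm and lock above 35 N).
It fails at once if the tip box, the bottle or the tube rack is moved by more than 20 mm (distance of any of tip_box, bottle, tube_rack from where it was at the start of the episode above 0.02 m).
It also fails if it takes over 64 s, if anything falls off the work surface, if the arm or the gripper's body presses on something with over 40 N, if the wrist force passes 120 N, or if a joint passes its speed limit or range.

## Working session

There is one attempt and no reset: what is moved stays moved. The work goes in short steps, Python scripts to look and compute and a shell command to move; the robot and the scene stay as the last step left them, time stands still between calls to the robot, and variables do not carry over. Pictures are saved under pics/ and viewed, about 8 in all and at most 12, crops included, and the job is handed in when it is done.

```bash
mkdir -p pics; cat > h.py <<'E'
import numpy as np, cv2
from plant import bot
def ray(c,u,v,z):
    R=cv2.Rodrigues(np.array(c["rvec"],float))[0]; t=np.array(c["tvec"],float).ravel()
    d=R.T@np.array([(u-c["cx"])/c["fx"],(v-c["cy"])/c["fy"],1]); o=-R.T@t
    return o+d*(z-o[2])/d[2]
def st():
    s=bot.get_state()
    for k in ("clock","eef_pos","orientation","wrist_force","opening"): print(k,np.round(s[k],4))
E
python3 - <<'E'
from h import *
st(); print(bot.hold_point_z)
Z=dict(handle_centre=.178,lock_top=.172,handwheel=.15,tip_box=.07,bottle=.15,tube_rack=.044)
for cam in("top","scene"):
    c=bot.read_camera(cam); cv2.imwrite(f"pics/{cam}0.png",c["frame"][:,:,::-1])
    for n,z in Z.items():
        for b in bot.boxes_of(n,cam)[:2]:
            x=b["bbox"]; print(cam,n,round(b["conf"],2),np.round(x),np.round(ray(c,(x[0]+x[2])/2,(x[1]+x[3])/2,z),4))
E
```

```text
clock 0.0
eef_pos [0.1954 0.6457 0.2048]
orientation [ 1.464e-01  9.892e-01 -6.000e-04 -0.000e+00]
wrist_force [0.6456 0.1657 0.2749]
opening 0.0935
0.0188
top lock_top 0.51 [337. 198. 346. 209.] [ 0.6221 -0.0657  0.172 ]
top handwheel 0.84 [323. 208. 383. 267.] [ 0.5279 -0.0962  0.15  ]
top tip_box 0.65 [161. 187. 208. 225.] [0.6499 0.4042 0.07  ]
top bottle 0.74 [427. 266. 459. 294.] [ 0.4047 -0.3364  0.15  ]
top bottle 0.56 [337. 200. 347. 208.] [ 0.6245 -0.0683  0.15  ]
top tube_rack 0.87 [431. 189. 500. 226.] [ 0.6299 -0.4462  0.044 ]
scene handle_centre 0.44 [306. 201. 319. 223.] [ 0.5033 -0.0482  0.178 ]
scene lock_top 0.43 [263. 235. 278. 245.] [ 0.6336 -0.0624  0.172 ]
scene handwheel 0.87 [259. 193. 323. 242.] [ 0.5375 -0.0919  0.15  ]
scene tip_box 0.72 [383. 367. 447. 434.] [0.6699 0.4259 0.07  ]
scene bottle 0.67 [245. 139. 272. 187.] [ 0.461  -0.2965  0.15  ]
scene tube_rack 0.63 [152. 174. 212. 232.] [ 0.6507 -0.4178  0.044 ]
```

View pics/top0.png

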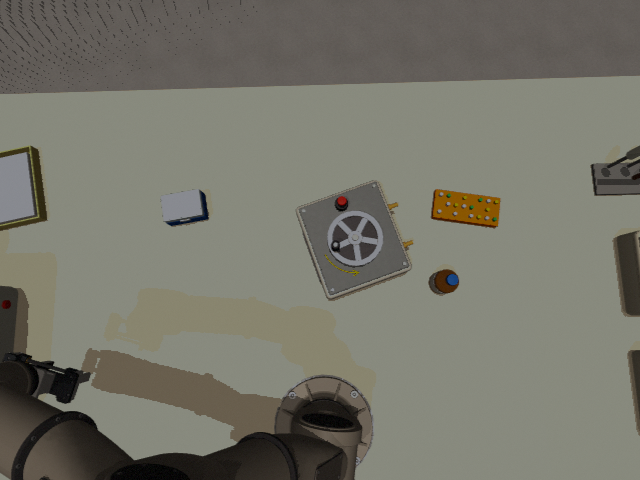

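View pics/scene0.png

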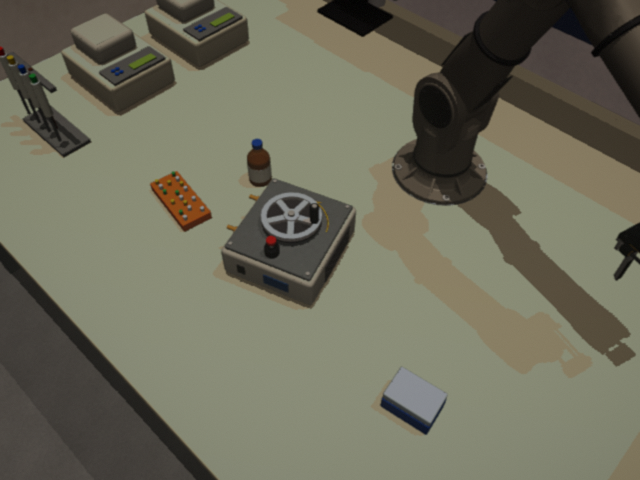

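The top view shows the wheel centre near (355,238), the handle near (336,246) and the lock near (342,202). I'll refine these with zoomed crops.

```bash
python3 - <<'E'
from h import *
C={}
for cam,(u,v) in dict(top=(320,190),scene=(255,180)).items():
    c=bot.read_camera(cam); C[cam]=c; f=c["frame"]
    hsv=cv2.cvtColor(f,cv2.COLOR_RGB2HSV); m=((hsv[...,0]<8)|(hsv[...,0]>172))&(hsv[...,1]>150)&(hsv[...,2]>90)
    m[:v]=0;m[v+90:]=0;m[:,:u]=0;m[:,u+75:]=0
    ys,xs=np.nonzero(m); print(cam,"red",xs.mean(),ys.mean(),xs.min(),xs.max(),ys.min(),ys.max(),ray(c,xs.mean(),ys.mean(),.170))
    print("cam pos",ray(c,c["cx"],c["cy"],0), -cv2.Rodrigues(np.array(c["rvec"],float))[0].T@np.array(c["tvec"]).ravel())
    cv2.imwrite(f"/tmp/{cam}.png",cv2.resize(f[v:v+84,u:u+66+6,::-1],None,fx=5.5,fy=5.5,interpolation=cv2.INTER_CUBIC))
cv2.imwrite("pics/crop1.png",np.hstack([cv2.imread("/tmp/top.png"),cv2.imread("/tmp/scene.png")]))
E
```

```text
top red 341.3666666666667 200.18333333333334 337 345 196 204 [ 0.63097712 -0.06577865  0.17      ]
cam pos [0.56113137 0.00467589 0.        ] [ 0.33139586 -0.01702349  1.40398095]
scene red 270.5 239.3939393939394 266 275 236 243 [ 0.63190062 -0.06580146  0.17      ]
cam pos [ 0.44114441 -0.06786811  0.        ] [1.22951858 0.6591651  1.34520197]
```

View pics/crop1.png

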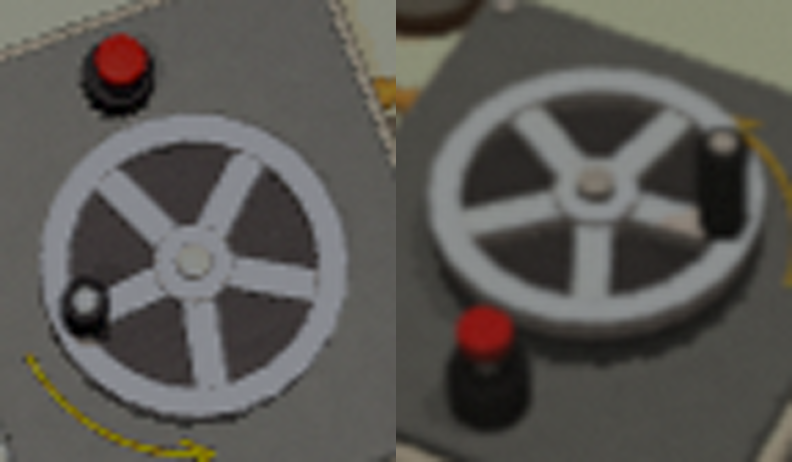

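Crop (5.5x): in the top view the wheel centre is at crop (194,264), the handle top at (87,297) and the red cap at (121,60). In the scene view the handle top is at crop (722,142) and the hub at (597,183).

```bash
python3 - <<'E'
from h import *
t=bot.read_camera("top");s=bot.read_camera("scene")
f=lambda x,o:(x+.5)/5.5-.5+o
print("axis",ray(t,f(194,320),f(264,190),.15),ray(s,f(597-396,255),f(192,180),.15))
print("hubtop?",ray(t,f(193,320),f(261,190),.155),ray(s,f(597-396,255),f(181,180),.155))
print("handle",ray(t,f(88,320),f(297,190),.206),ray(s,f(722-396,255),f(141,180),.206))
print("rack/bottle", ray(t,447,281,.15))
E
```

```text
axis [ 0.52818933 -0.10079983  0.15      ] [ 0.52947861 -0.09952182  0.15      ]
hubtop? [ 0.52894549 -0.10001689  0.155     ] [ 0.52770095 -0.1011364   0.155     ]
handle [ 0.50457799 -0.04547397  0.206     ] [ 0.50215707 -0.04546759  0.206     ]
rack/bottle [ 0.40214858 -0.34737766  0.15      ]
```

```bash
python3 -m inch '[{"claw":9.4,"xyz":[4,-4,3],"dr":[0,0,0]},{"claw":6,"xyz":[7,-7,5],"dr":[0,0,0]},{"claw":6,"xyz":[10,-10,7],"dr":[0,0,5]},{"claw":6,"xyz":[13,-13,7],"dr":[0,0,10]},{"claw":6,"xyz":[16,-16,7],"dr":[0,0,15]},{"claw":6,"xyz":[19,-19,7],"dr":[0,0,17]},{"claw":6,"xyz":[22,-22,7],"dr":[0,0,17]},{"claw":6,"xyz":[25,-24.5,7],"dr":[0,0,17]}]' 30
```

```text
clock: 1.57
eef_pos: [0.4237, 0.42, 0.2758]
orientation: [-0.002, 1.0, 0.0, 0.0]
wrist_force: [0.4, 1.5, 0.6]
opening: 0.0603
```

```bash
python3 -m inch '[{"claw":6,"xyz":[2,-4,0],"dr":[0,0,0]},{"claw":6,"xyz":[4,-8,0],"dr":[0,0,0]},{"claw":6,"xyz":[5,-12,0],"dr":[0,0,0]},{"claw":6,"xyz":[6,-16,0],"dr":[0,0,0]},{"claw":6,"xyz":[7,-20,0],"dr":[0,0,0]},{"claw":6,"xyz":[8,-24,0],"dr":[0,0,0]},{"claw":6,"xyz":[8,-28,0],"dr":[0,0,0]},{"claw":6,"xyz":[8,-32,0],"dr":[0,0,0]}]'; python3 -m inch '[{"claw":6,"xyz":[0,-4,0],"dr":[0,0,0]},{"claw":6,"xyz":[0,-8,0],"dr":[0,0,0]},{"claw":6,"xyz":[0,-11,0],"dr":[0,0,0]},{"claw":6,"xyz":[0,-14,0],"dr":[0,0,0]},{"claw":6,"xyz":[0,-14,0],"dr":[0,0,0]},{"claw":6,"xyz":[0,-14,0],"dr":[0,0,0]}]'
```

```text
clock: 2.23
eef_pos: [0.5038, 0.1007, 0.276]
orientation: [-0.001, 1.0, 0.0, 0.0]
wrist_force: [1.8, 0.1, 1.2]
opening: 0.0596
clock: 2.73
eef_pos: [0.5037, -0.0407, 0.2762]
orientation: [0.0, 1.0, 0.001, 0.001]
wrist_force: [-0.7, 0.7, -0.3]
opening: 0.0601
```

```bash
python3 -m inch '[{"claw":6,"xyz":[0,-0.5,-3],"dr":[0,0,0]},{"claw":6,"xyz":[0,-0.5,-6],"dr":[0,0,0]},{"claw":6,"xyz":[0,-0.5,-8],"dr":[0,0,0]},{"claw":6,"xyz":[0,-0.5,-10],"dr":[0,0,0]},{"claw":6,"xyz":[0,-0.5,-11.3],"dr":[0,0,0]},{"claw":6,"xyz":[0,-0.5,-11.3],"dr":[0,0,0]}]'; python3 - <<'E'
from h import *
o=[]
for cam,(u,v) in dict(top=(300,195),scene=(270,155)).items():
    f=bot.read_camera(cam)["frame"]; o.append(cv2.resize(f[v:v+90,u:u+70,::-1],None,fx=5.5,fy=5.5,interpolation=cv2.INTER_CUBIC))
cv2.imwrite("pics/g1.png",np.hstack(o))
E
```

```text
clock: 3.23
eef_pos: [0.5024, -0.0444, 0.1608]
orientation: [-0.001, 1.0, 0.0, -0.001]
wrist_force: [-0.1, 0.2, -0.2]
opening: 0.0597
```

View pics/g1.png

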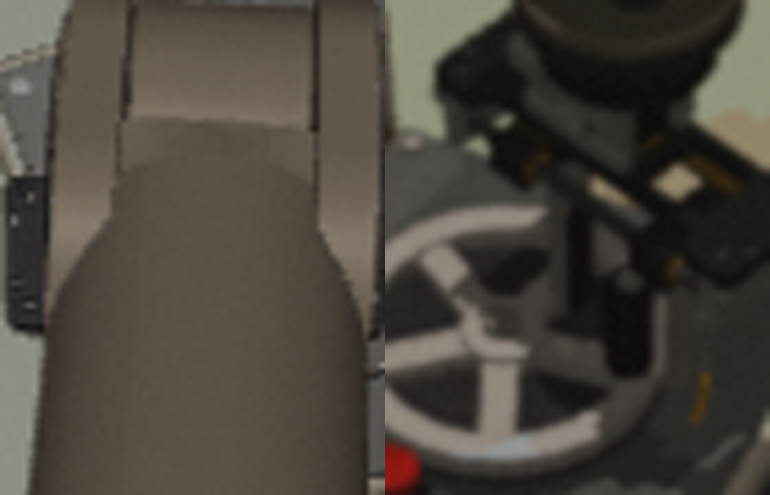

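The scene crop shows a finger at (575,240) and a dark post at (627,330), about where the handle was. I'll close gently and read the opening.

```bash
python3 -m inch '[{"claw":3.5,"xyz":[0,0,0],"dr":[0,0,0]},{"claw":2.8,"xyz":[0,0,0],"dr":[0,0,0]},{"claw":2,"xyz":[0,0,0],"dr":[0,0,0]},{"claw":1,"xyz":[0,0,0],"dr":[0,0,0]},{"claw":1,"xyz":[0,0,0],"dr":[0,0,0]},{"claw":1,"xyz":[0,0,0],"dr":[0,0,0]}]' 30;python3 - <<'E'
from h import *
st()
c=bot.read_camera("scene")
R=cv2.Rodrigues(np.array(c["rvec"],float))[0]
K=np.array([[c["fx"],0,c["cx"]],[0,c["fy"],c["cy"]],[0,0,1]])
print(cv2.projectPoints(np.array([[.5024,-.0444,.161],[.5024,-.012,.161],[.5024,-.076,.161],[.504,-.045,.206],[.504,-.045,.15]]),np.array(c["rvec"],float),np.array(c["tvec"],float),K,None)[0].squeeze())
f=c["frame"];cv2.imwrite("pics/g2.png",cv2.resize(f[155:245,250:350,::-1],None,fx=6,fy=6,interpolation=cv2.INTER_CUBIC))
E
```

```text
clock: 3.83
eef_pos: [0.5039, -0.044, 0.1637]
orientation: [-0.0, 1.0, 0.001, 0.001]
wrist_force: [-2.6, 15.8, 5.6]
opening: 0.0236
clock 3.8333
eef_pos [ 0.5039 -0.044   0.1637]
orientation [-5.0e-04  1.0e+00  1.2e-03  5.0e-04]
wrist_force [-2.6392 15.7684  5.5895]
opening 0.0236
[[314.07419834 217.40193342]
 [323.39403007 224.30480586]
 [305.14109052 210.78549381]
 [313.47744903 205.72819165]
 [313.45550444 220.44747254]]
```

View pics/g2.png

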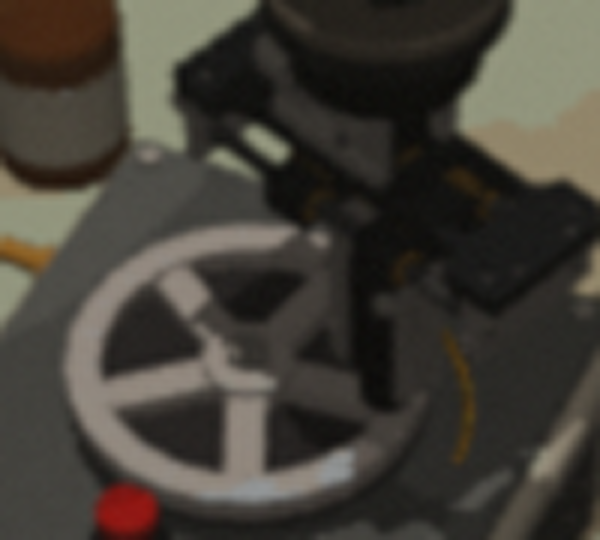

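```bash
python3 -m inch '[{"claw":1,"xyz":[0,0,0],"dr":[0,0,0]},{"claw":1,"xyz":[0,0,0],"dr":[0,0,0]},{"claw":1,"xyz":[0,0,0],"dr":[0,0,0]}]'; python3 -m inch '[{"claw":1,"xyz":[0,0.1,0],"dr":[0,0,0]},{"claw":1,"xyz":[0,0.1,0],"dr":[0,0,0]},{"claw":1,"xyz":[0,0.1,0],"dr":[0,0,0]}]'
```

```text
clock: 4.13
eef_pos: [0.5037, -0.0437, 0.1637]
orientation: [-0.001, 1.0, 0.001, 0.0]
wrist_force: [-1.7, 1.5, 3.6]
opening: 0.0234
clock: 4.38
eef_pos: [0.5036, -0.0435, 0.1637]
orientation: [-0.0, 1.0, 0.001, 0.0]
wrist_force: [-0.7, -5.7, -0.0]
opening: 0.0234
```

```bash
cat > arc.py <<'E'
import sys,os,json
from h import *
C=np.array([.5285,-.1005]);r=.062
L="log.json"; log=json.load(open(L)) if os.path.exists(L) else []
s=bot.get_state();p=np.array(s["eef_pos"]);F=np.array(s["wrist_force"])
log.append([*p[:2]]);json.dump(log,open(L,"w"))
if len(log)>4:
    q=np.array(log); w=np.linalg.lstsq(np.c_[2*q,np.ones(len(q))],(q**2).sum(1),rcond=None)[0]
    print("fit",w[:2].round(4),np.sqrt(w[2]+w[0]**2+w[1]**2).round(4))
d=p[:2]-C; th=np.arctan2(d[1],d[0])
t=np.array([-np.sin(th),np.cos(th)]); n=d/np.linalg.norm(d)
print("clock",round(s["clock"],2),"th",np.degrees(th).round(2)%360,"r",np.linalg.norm(d).round(4),"Ft(push)",round(-F[:2]@t,1),"Fr",round(F[:2]@n,1),"Fz",round(F[2],1))
for a in map(float,sys.argv[1:]):
    b=np.radians(a); print(a,((C+r*np.array([np.cos(b),np.sin(b)])-p[:2])*100).round(2))
E
python3 arc.py 116 119 122 125 128 131 134
```

```text
clock 4.38 th 113.56 r 0.0622 Ft(push) -2.9 Fr -4.9 Fz -0.0
116.0 [-0.23 -0.13]
119.0 [-0.52 -0.28]
122.0 [-0.8  -0.45]
125.0 [-1.07 -0.63]
128.0 [-1.33 -0.82]
131.0 [-1.58 -1.03]
134.0 [-1.82 -1.24]
```

```bash
python3 -m inch '[{"claw":1,"xyz":[-0.23,-0.13,0],"dr":[0,0,0]},{"claw":1,"xyz":[-0.52,-0.28,0],"dr":[0,0,0]},{"claw":1,"xyz":[-0.8,-0.45,0],"dr":[0,0,0]},{"claw":1,"xyz":[-1.07,-0.63,0],"dr":[0,0,0]},{"claw":1,"xyz":[-1.33,-0.82,0],"dr":[0,0,0]},{"claw":1,"xyz":[-1.58,-1.03,0],"dr":[0,0,0]},{"claw":1,"xyz":[-1.82,-1.24,0],"dr":[0,0,0]},{"claw":1,"xyz":[-1.82,-1.24,0],"dr":[0,0,0]}]' 30; python3 arc.py 137 140 143 146 149 152 154
```

```text
clock: 5.05
eef_pos: [0.4853, -0.0566, 0.1638]
orientation: [-0.0, 1.0, 0.001, 0.001]
wrist_force: [3.4, -4.4, -3.8]
opening: 0.0235
clock 5.05 th 134.57 r 0.0616 Ft(push) -0.7 Fr -5.5 Fz -3.8
137.0 [-0.21 -0.16]
140.0 [-0.43 -0.4 ]
143.0 [-0.63 -0.66]
146.0 [-0.82 -0.92]
149.0 [-0.99 -1.2 ]
152.0 [-1.15 -1.48]
154.0 [-1.25 -1.67]
```

```bash
python3 -m inch '[{"claw":1,"xyz":[-0.21,-0.16,0],"dr":[0,0,0]},{"claw":1,"xyz":[-0.43,-0.4,0],"dr":[0,0,0]},{"claw":1,"xyz":[-0.63,-0.66,0],"dr":[0,0,0]},{"claw":1,"xyz":[-0.82,-0.92,0],"dr":[0,0,0]}]'; python3 arc.py;  python3 -m inch '[{"claw":1,"xyz":[-0.17,-0.28,0],"dr":[0,0,0]},{"claw":1,"xyz":[-0.33,-0.56,0],"dr":[0,0,0]},{"claw":1,"xyz":[-0.43,-0.75,0],"dr":[0,0,0]},{"claw":1,"xyz":[-0.43,-0.75,0],"dr":[0,0,0]}]'; python3 arc.py 157 160 163 166 169 172
```

```text
clock: 5.38
eef_pos: [0.4776, -0.0661, 0.1638]
orientation: [-0.0, 1.0, 0.001, 0.002]
wrist_force: [9.9, -1.0, -9.4]
opening: 0.0234
clock 5.38 th 145.94 r 0.0614 Ft(push) 4.7 Fr -8.8 Fz -9.4
clock: 5.72
eef_pos: [0.4734, -0.0741, 0.1638]
orientation: [0.0, 1.0, 0.0, 0.002]
wrist_force: [7.5, -2.0, -9.3]
opening: 0.0235
clock 5.72 th 154.42 r 0.0611 Ft(push) 1.4 Fr -7.7 Fz -9.3
157.0 [-0.2  -0.21]
160.0 [-0.32 -0.52]
163.0 [-0.42 -0.82]
166.0 [-0.51 -1.14]
169.0 [-0.58 -1.45]
172.0 [-0.63 -1.77]
```

```bash
sed -i 's/C=np.array.*/C=np.array([.5285,-.1005]);r=.0612/' arc.py; python3 -m inch '[{"claw":1,"xyz":[-0.1,-0.22,-0.05],"dr":[0,0,0]},{"claw":1,"xyz":[-0.22,-0.53,-0.1],"dr":[0,0,0]},{"claw":1,"xyz":[-0.33,-0.83,-0.1],"dr":[0,0,0]},{"claw":1,"xyz":[-0.33,-0.83,-0.1],"dr":[0,0,0]}]'; python3 arc.py 166 169 172 
```

```text
clock: 6.05
eef_pos: [0.4705, -0.0826, 0.1635]
orientation: [0.0, 1.0, 0.001, 0.003]
wrist_force: [1.9, 0.3, 8.5]
opening: 0.0237
fit [ 0.5287 -0.0983] 0.0603
clock 6.05 th 162.87 r 0.0607 Ft(push) 0.9 Fr -1.8 Fz 8.5
166.0 [-0.14 -0.31]
169.0 [-0.21 -0.62]
172.0 [-0.26 -0.94]
```

```bash
sed -i 's/r=.0612/r=.0608/' arc.py; python3 -m inch '[{"claw":1,"xyz":[-0.1,-0.31,0.05],"dr":[0,0,0]},{"claw":1,"xyz":[-0.17,-0.62,0.05],"dr":[0,0,0]},{"claw":1,"xyz":[-0.22,-0.94,0.05],"dr":[0,0,0]}]'; python3 arc.py;  python3 -m inch '[{"claw":1,"xyz":[-0.04,-0.32,0],"dr":[0,0,0]},{"claw":1,"xyz":[-0.05,-0.64,0],"dr":[0,0,0]},{"claw":1,"xyz":[-0.05,-0.64,0],"dr":[0,0,0]}]'; python3 arc.py 181 184 187 190 193
```

```text
clock: 6.3
eef_pos: [0.4686, -0.0912, 0.1639]
orientation: [-0.0, 1.0, 0.001, 0.004]
wrist_force: [9.4, 7.0, -11.5]
opening: 0.0235
fit [ 0.5294 -0.099 ] 0.0612
clock 6.3 th 171.17 r 0.0606 Ft(push) 8.4 Fr -8.2 Fz -11.5
clock: 6.55
eef_pos: [0.4682, -0.0969, 0.1638]
orientation: [-0.0, 1.0, 0.002, 0.004]
wrist_force: [6.9, 4.7, -6.2]
opening: 0.0239
fit [ 0.5295 -0.0991] 0.0613
clock 6.55 th 176.6 r 0.0604 Ft(push) 5.1 Fr -6.6 Fz -6.2
181.0 [-0.05 -0.46]
184.0 [-0.03 -0.78]
187.0 [-0.  -1.1]
190.0 [ 0.05 -1.41]
193.0 [ 0.11 -1.73]
```

```bash
sed -i 's/C=np.array.*/C=np.array([.5293,-.0997]);r=.0611/' arc.py; python3 -m inch '[{"claw":1,"xyz":[0.02,-0.3,-0.03],"dr":[0,0,0]},{"claw":1,"xyz":[0.03,-0.65,-0.03],"dr":[0,0,0]},{"claw":1,"xyz":[0.06,-0.95,-0.03],"dr":[0,0,0]},{"claw":1,"xyz":[0.06,-0.95,-0.03],"dr":[0,0,0]},{"claw":1,"xyz":[0.06,-0.95,-0.03],"dr":[0,0,0]}]'; python3 arc.py 188 191 194 197 200
```

```text
clock: 6.97
eef_pos: [0.4686, -0.1053, 0.1636]
orientation: [-0.001, 1.0, 0.003, 0.004]
wrist_force: [1.3, 6.7, 3.7]
opening: 0.0237
fit [ 0.5293 -0.0989] 0.0611
clock 6.97 th 185.31 r 0.061 Ft(push) 6.6 Fr -1.9 Fz 3.7
188.0 [ 0.02 -0.29]
191.0 [ 0.07 -0.6 ]
194.0 [ 0.14 -0.91]
197.0 [ 0.23 -1.22]
200.0 [ 0.33 -1.52]
```

```bash
python3 -m inch '[{"claw":1,"xyz":[0.02,-0.32,0],"dr":[0,0,0]},{"claw":1,"xyz":[0.07,-0.65,0],"dr":[0,0,0]},{"claw":1,"xyz":[0.14,-0.95,0],"dr":[0,0,0]},{"claw":1,"xyz":[0.14,-0.95,0],"dr":[0,0,0]},{"claw":1,"xyz":[0.14,-0.95,0],"dr":[0,0,0]}]'; python3 arc.py 196 199 202 205 208
```

```text
clock: 7.38
eef_pos: [0.4698, -0.1133, 0.1637]
orientation: [-0.001, 1.0, 0.004, 0.004]
wrist_force: [2.4, 9.8, 1.5]
opening: 0.0235
fit [ 0.5295 -0.099 ] 0.0613
clock 7.38 th 192.91 r 0.061 Ft(push) 9.0 Fr -4.6 Fz 1.5
196.0 [ 0.08 -0.32]
199.0 [ 0.17 -0.63]
202.0 [ 0.28 -0.93]
205.0 [ 0.41 -1.22]
208.0 [ 0.55 -1.51]
```

```bash
python3 -m inch '[{"claw":1,"xyz":[0.08,-0.32,0],"dr":[0,0,0]},{"claw":1,"xyz":[0.17,-0.65,0],"dr":[0,0,0]},{"claw":1,"xyz":[0.26,-0.85,0],"dr":[0,0,0]},{"claw":1,"xyz":[0.26,-0.85,0],"dr":[0,0,0]},{"claw":1,"xyz":[0.26,-0.85,0],"dr":[0,0,0]}]'; python3 arc.py 202 205 208 211 214
```

```text
clock: 7.8
eef_pos: [0.4719, -0.1201, 0.1636]
orientation: [-0.002, 1.0, 0.005, 0.003]
wrist_force: [-0.7, 11.9, 4.4]
opening: 0.0235
fit [ 0.5295 -0.099 ] 0.0613
clock 7.8 th 199.52 r 0.0609 Ft(push) 11.5 Fr -3.3 Fz 4.4
202.0 [ 0.08 -0.25]
205.0 [ 0.2  -0.55]
208.0 [ 0.35 -0.83]
211.0 [ 0.5  -1.11]
214.0 [ 0.68 -1.38]
```

```bash
python3 -m inch '[{"claw":1,"xyz":[0.08,-0.3,0],"dr":[0,0,0]},{"claw":1,"xyz":[0.2,-0.57,0],"dr":[0,0,0]},{"claw":1,"xyz":[0.3,-0.78,0],"dr":[0,0,0]},{"claw":1,"xyz":[0.3,-0.78,0],"dr":[0,0,0]},{"claw":1,"xyz":[0.3,-0.78,0],"dr":[0,0,0]}]'; python3 arc.py 208 211 214 217
```

```text
clock: 8.22
eef_pos: [0.4743, -0.126, 0.1636]
orientation: [-0.003, 1.0, 0.006, 0.002]
wrist_force: [-1.3, 12.4, 5.3]
opening: 0.0238
fit [ 0.5295 -0.0991] 0.0614
clock 8.22 th 205.56 r 0.0609 Ft(push) 11.8 Fr -4.2 Fz 5.3
208.0 [ 0.1  -0.24]
211.0 [ 0.26 -0.52]
214.0 [ 0.43 -0.79]
217.0 [ 0.62 -1.05]
```

```bash
python3 -m inch '[{"claw":1,"xyz":[0.12,-0.3,0],"dr":[0,0,0]},{"claw":1,"xyz":[0.26,-0.54,0],"dr":[0,0,0]},{"claw":1,"xyz":[0.38,-0.7,0],"dr":[0,0,0]},{"claw":1,"xyz":[0.38,-0.7,0],"dr":[0,0,0]},{"claw":1,"xyz":[0.38,-0.7,0],"dr":[0,0,0]}]'; python3 arc.py 213 215 217 219 221
```

```text
clock: 8.63
eef_pos: [0.4773, -0.1314, 0.1636]
orientation: [-0.003, 1.0, 0.007, 0.002]
wrist_force: [-4.0, 11.1, 8.3]
opening: 0.0238
fit [ 0.5296 -0.0991] 0.0614
clock 8.63 th 211.35 r 0.0609 Ft(push) 11.6 Fr -2.3 Fz 8.3
213.0 [ 0.08 -0.16]
215.0 [ 0.2  -0.34]
217.0 [ 0.32 -0.51]
219.0 [ 0.45 -0.68]
221.0 [ 0.59 -0.84]
```

```bash
python3 -m inch '[{"claw":1,"xyz":[0.14,-0.24,0.05],"dr":[0,0,0]},{"claw":1,"xyz":[0.28,-0.45,0.05],"dr":[0,0,0]},{"claw":1,"xyz":[0.42,-0.62,0.05],"dr":[0,0,0]},{"claw":1,"xyz":[0.42,-0.62,0.05],"dr":[0,0,0]},{"claw":1,"xyz":[0.42,-0.62,0.05],"dr":[0,0,0]}]'; python3 arc.py 219 221 223 225 227
```

```text
clock: 9.05
eef_pos: [0.4803, -0.136, 0.1637]
orientation: [-0.004, 1.0, 0.008, 0.0]
wrist_force: [-2.2, 9.5, 2.6]
opening: 0.0239
fit [ 0.5297 -0.0991] 0.0615
clock 9.05 th 216.54 r 0.0609 Ft(push) 9.0 Fr -3.8 Fz 2.6
219.0 [ 0.15 -0.22]
221.0 [ 0.29 -0.38]
223.0 [ 0.43 -0.54]
225.0 [ 0.58 -0.69]
227.0 [ 0.73 -0.84]
```

```bash
python3 -m inch '[{"claw":1,"xyz":[0.15,-0.22,0],"dr":[0,0,0]},{"claw":1,"xyz":[0.29,-0.38,0],"dr":[0,0,0]},{"claw":1,"xyz":[0.4,-0.5,0],"dr":[0,0,0]},{"claw":1,"xyz":[0.4,-0.5,0],"dr":[0,0,0]},{"claw":1,"xyz":[0.4,-0.5,0],"dr":[0,0,0]}]'; python3 arc.py 224 226 228 230
```

```text
clock: 9.47
eef_pos: [0.4834, -0.1398, 0.1636]
orientation: [-0.004, 1.0, 0.009, -0.0]
wrist_force: [-3.7, 8.4, 5.5]
opening: 0.0234
fit [ 0.5297 -0.0992] 0.0616
clock 9.47 th 221.11 r 0.0609 Ft(push) 8.8 Fr -2.7 Fz 5.5
224.0 [ 0.19 -0.24]
226.0 [ 0.35 -0.39]
228.0 [ 0.5  -0.53]
230.0 [ 0.66 -0.67]
```

```bash
python3 -m inch '[{"claw":1,"xyz":[0.18,-0.18,0],"dr":[0,0,0]},{"claw":1,"xyz":[0.3,-0.31,0],"dr":[0,0,0]},{"claw":1,"xyz":[0.42,-0.44,0],"dr":[0,0,0]},{"claw":1,"xyz":[0.42,-0.44,0],"dr":[0,0,0]},{"claw":1,"xyz":[0.42,-0.44,0],"dr":[0,0,0]}]'; python3 arc.py 228 230 232 234
```

```text
clock: 9.88
eef_pos: [0.4869, -0.1434, 0.1636]
orientation: [-0.004, 1.0, 0.01, -0.001]
wrist_force: [-2.9, 5.7, 5.5]
opening: 0.0235
fit [ 0.5297 -0.0992] 0.0616
clock 9.88 th 225.85 r 0.0609 Ft(push) 6.0 Fr -2.0 Fz 5.5
228.0 [ 0.16 -0.17]
230.0 [ 0.32 -0.31]
232.0 [ 0.48 -0.44]
234.0 [ 0.65 -0.57]
```

```bash
python3 -m inch '[{"claw":1,"xyz":[0.12,-0.1,0],"dr":[0,0,0]},{"claw":1,"xyz":[0.22,-0.19,0],"dr":[0,0,0]},{"claw":1,"xyz":[0.32,-0.27,0],"dr":[0,0,0]},{"claw":1,"xyz":[0.4,-0.34,0],"dr":[0,0,0]}]'; python3 arc.py; python3 -m inch '[{"claw":1,"xyz":[0,0,0],"dr":[0,0,0]},{"claw":1,"xyz":[0,0,0],"dr":[0,0,0]},{"claw":1,"xyz":[0,0,0],"dr":[0,0,0]}]'; python3 arc.py 230 232 234 236 238 240
```

```text
clock: 10.22
eef_pos: [0.4899, -0.1463, 0.1636]
orientation: [-0.005, 1.0, 0.01, -0.002]
wrist_force: [-3.4, 3.5, 6.2]
opening: 0.0238
fit [ 0.5298 -0.0992] 0.0616
clock 10.22 th 229.8 r 0.061 Ft(push) 4.9 Fr -0.4 Fz 6.2
clock: 10.47
eef_pos: [0.4898, -0.1462, 0.1637]
orientation: [-0.005, 1.0, 0.01, -0.002]
wrist_force: [1.4, 1.4, 1.9]
opening: 0.0236
fit [ 0.5298 -0.0992] 0.0617
clock 10.47 th 229.68 r 0.061 Ft(push) -0.1 Fr -2.0 Fz 1.9
230.0 [ 0.02 -0.03]
232.0 [ 0.19 -0.16]
234.0 [ 0.36 -0.29]
236.0 [ 0.53 -0.41]
238.0 [ 0.71 -0.53]
240.0 [ 0.89 -0.64]
```

```bash
python3 -m inch '[{"claw":1,"xyz":[0.1,-0.09,0],"dr":[0,0,0]},{"claw":1,"xyz":[0.19,-0.16,0],"dr":[0,0,0]},{"claw":1,"xyz":[0.28,-0.23,0],"dr":[0,0,0]}]'; python3 arc.py; python3 -m inch '[{"claw":1,"xyz":[0.1,-0.08,0],"dr":[0,0,0]},{"claw":1,"xyz":[0.18,-0.13,0],"dr":[0,0,0]},{"claw":1,"xyz":[0.27,-0.18,0],"dr":[0,0,0]}]'; python3 arc.py;  python3 -m inch '[{"claw":1,"xyz":[0.1,-0.07,0],"dr":[0,0,0]},{"claw":1,"xyz":[0.18,-0.11,0],"dr":[0,0,0]},{"claw":1,"xyz":[0.27,-0.16,0],"dr":[0,0,0]}]'; python3 arc.py 238 236 234 232
```

```text
clock: 10.72
eef_pos: [0.4923, -0.1483, 0.1636]
orientation: [-0.005, 1.0, 0.011, -0.002]
wrist_force: [-1.6, 2.7, 4.0]
opening: 0.0236
fit [ 0.5299 -0.0992] 0.0617
clock 10.72 th 232.68 r 0.0611 Ft(push) 2.9 Fr -1.2 Fz 4.0
clock: 10.97
eef_pos: [0.4951, -0.1503, 0.1636]
orientation: [-0.005, 1.0, 0.01, -0.002]
wrist_force: [-0.7, 1.2, 3.4]
opening: 0.0237
fit [ 0.5299 -0.0992] 0.0618
clock 10.97 th 235.95 r 0.0611 Ft(push) 1.3 Fr -0.5 Fz 3.4
clock: 11.22
eef_pos: [0.498, -0.1522, 0.1636]
orientation: [-0.005, 1.0, 0.01, -0.002]
wrist_force: [-0.1, 0.0, 2.7]
opening: 0.0237
fit [ 0.53   -0.0992] 0.0618
clock 11.22 th 239.22 r 0.0611 Ft(push) 0.1 Fr 0.0 Fz 2.7
238.0 [-0.11  0.07]
236.0 [-0.29  0.19]
234.0 [-0.46  0.31]
232.0 [-0.63  0.44]
```

```bash
python3 -m inch '[{"claw":1,"xyz":[-0.11,0.07,0],"dr":[0,0,0]},{"claw":1,"xyz":[-0.2,0.13,0],"dr":[0,0,0]},{"claw":1,"xyz":[-0.29,0.19,0],"dr":[0,0,0]}]'; python3 arc.py; python3 -m inch '[{"claw":1,"xyz":[-0.09,0.07,0],"dr":[0,0,0]},{"claw":1,"xyz":[-0.18,0.13,0],"dr":[0,0,0]},{"claw":1,"xyz":[-0.26,0.19,0],"dr":[0,0,0]}]'; python3 arc.py 230 231 232 233 234
```

```text
clock: 11.47
eef_pos: [0.4961, -0.151, 0.1638]
orientation: [-0.004, 1.0, 0.01, -0.001]
wrist_force: [6.5, -3.9, -4.8]
opening: 0.0236
fit [ 0.53   -0.0992] 0.0618
clock 11.47 th 237.1 r 0.0611 Ft(push) -7.6 Fr -0.2 Fz -4.8
clock: 11.72
eef_pos: [0.4941, -0.1496, 0.1638]
orientation: [-0.004, 1.0, 0.009, -0.0]
wrist_force: [4.8, -2.6, -4.7]
opening: 0.0236
fit [ 0.53   -0.0992] 0.0618
clock 11.72 th 234.79000000000002 r 0.0611 Ft(push) -5.4 Fr -0.7 Fz -4.7
230.0 [-0.4   0.31]
231.0 [-0.32  0.24]
232.0 [-0.24  0.18]
233.0 [-0.15  0.11]
234.0 [-0.07  0.05]
```

```bash
python3 -m inch '[{"claw":1,"xyz":[-0.1,0.08,0],"dr":[0,0,0]},{"claw":1,"xyz":[-0.19,0.14,0],"dr":[0,0,0]},{"claw":1,"xyz":[-0.26,0.2,0],"dr":[0,0,0]},{"claw":1,"xyz":[-0.26,0.2,0],"dr":[0,0,0]}]'; python3 arc.py; python3 -m inch '[{"claw":1,"xyz":[0,0,0],"dr":[0,0,0]},{"claw":1,"xyz":[0,0,0],"dr":[0,0,0]},{"claw":1,"xyz":[0,0,0],"dr":[0,0,0]}]'; python3 arc.py 232 233
```

```text
clock: 12.05
eef_pos: [0.4918, -0.1478, 0.1637]
orientation: [-0.004, 1.0, 0.009, 0.0]
wrist_force: [6.3, -1.5, -2.5]
opening: 0.0238
fit [ 0.53   -0.0992] 0.0618
clock 12.05 th 232.05 r 0.061 Ft(push) -5.9 Fr -2.6 Fz -2.5
clock: 12.3
eef_pos: [0.4918, -0.1479, 0.1637]
orientation: [-0.004, 1.0, 0.009, 0.0]
wrist_force: [3.2, -0.1, -0.6]
opening: 0.0237
fit [ 0.53   -0.0992] 0.0618
clock 12.3 th 232.09 r 0.061 Ft(push) -2.6 Fr -1.9 Fz -0.6
232.0 [-0.01  0.  ]
233.0 [ 0.07 -0.06]
```

```bash
python3 -m inch '[{"claw":2.5,"xyz":[0.01,-0.01,0],"dr":[0,0,0]},{"claw":3,"xyz":[0.01,-0.01,0],"dr":[0,0,0]},{"claw":4.5,"xyz":[0.01,-0.01,0],"dr":[0,0,0]},{"claw":6,"xyz":[0.01,-0.01,0],"dr":[0,0,0]},{"claw":6,"xyz":[0.01,-0.01,0],"dr":[0,0,0]},{"claw":6,"xyz":[0.01,-0.01,0],"dr":[0,0,0]}]'; python3 -m inch '[{"claw":6,"xyz":[0,0,3],"dr":[0,0,0]},{"claw":6,"xyz":[0,0,6],"dr":[0,0,0]},{"claw":6,"xyz":[0,0,9],"dr":[0,0,0]},{"claw":5,"xyz":[3,1.5,9],"dr":[0,0,0]},{"claw":3,"xyz":[7,4,9],"dr":[0,0,0]},{"claw":0,"xyz":[10,6,9],"dr":[0,0,0]},{"claw":0,"xyz":[13.5,8,9],"dr":[0,0,0]},{"claw":0,"xyz":[13.9,8.2,9],"dr":[0,0,0]}]'; python3 - <<'E'
from h import *
st(); c=bot.read_camera("scene"); f=c["frame"];print(bot.boxes_of("handle_centre","scene")[:2])
cv2.imwrite("pics/p1.png",cv2.resize(f[145:270,220:360,::-1],None,fx=5,fy=4.8,interpolation=cv2.INTER_CUBIC))
E
```

```text
clock: 12.8
eef_pos: [0.4918, -0.148, 0.1637]
orientation: [-0.004, 1.0, 0.009, 0.0]
wrist_force: [-0.1, 0.4, 1.3]
opening: 0.0531
clock: 13.47
eef_pos: [0.6352, -0.0602, 0.2524]
orientation: [-0.007, 1.0, 0.009, 0.0]
wrist_force: [-1.2, 0.8, -1.0]
opening: 0.03
clock 13.4667
eef_pos [ 0.6352 -0.0602  0.2524]
orientation [-7.400e-03  9.999e-01  9.100e-03  2.000e-04]
wrist_force [-1.1569  0.7904 -0.9629]
opening 0.03
[]
```

View pics/p1.png

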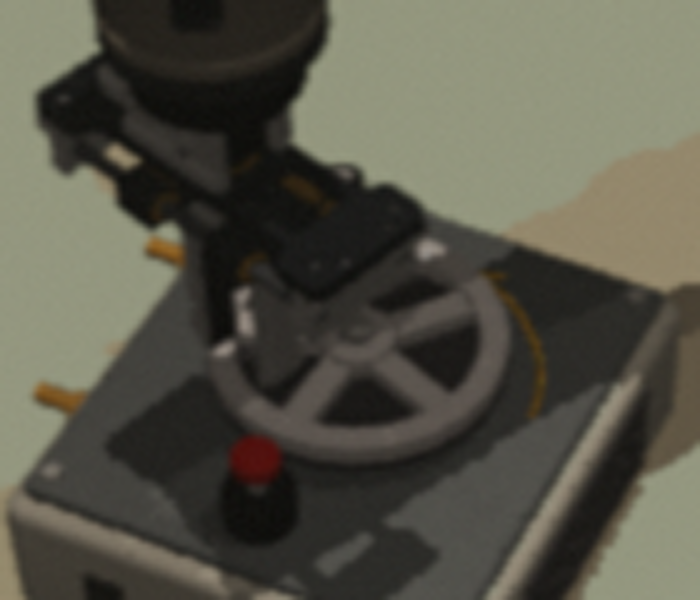

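Picture: the red cap is clear at crop (255,460), the gripper is above it, and the handle is hidden behind the gripper. I'll line up over the cap with the fingers closed.

```bash
python3 -m inch '[{"claw":0,"xyz":[-0.37,-0.58,0],"dr":[-1,0,0]},{"claw":0,"xyz":[-0.37,-0.58,-2],"dr":[-1,0,0]},{"claw":0,"xyz":[-0.37,-0.58,-4],"dr":[-1,0,0]},{"claw":0,"xyz":[-0.37,-0.58,-6],"dr":[-1,0,0]},{"claw":0,"xyz":[-0.37,-0.58,-7],"dr":[-1,0,0]},{"claw":0,"xyz":[-0.37,-0.58,-7],"dr":[-1,0,0]}]'; python3 - <<'E'
from h import *
st(); c=bot.read_camera("scene"); f=c["frame"]
cv2.imwrite("pics/p2.png",cv2.resize(f[145:270,220:360,::-1],None,fx=5,fy=4.8,interpolation=cv2.INTER_CUBIC))
E
```

```text
clock: 14.07
eef_pos: [0.6263, -0.0709, 0.1809]
orientation: [-0.005, 1.0, -0.001, -0.002]
wrist_force: [-1.0, -0.0, 1.3]
opening: 0.0003
clock 14.0667
eef_pos [ 0.6263 -0.0709  0.1809]
orientation [-5.e-03  1.e+00 -6.e-04 -2.e-03]
wrist_force [-0.9692 -0.0482  1.345 ]
opening 0.0003
```

View pics/p2.png

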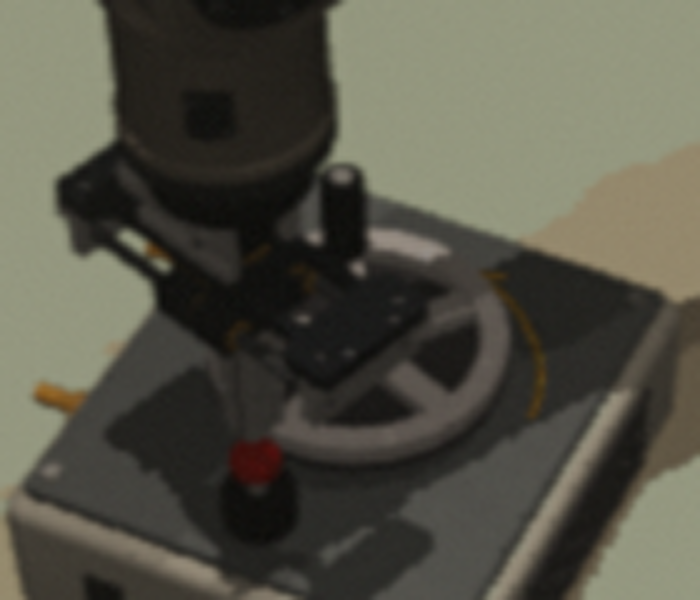

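```bash
python3 - <<'E'
from h import *
c=bot.read_camera("scene"); p=ray(c,288.2,181.2,.206); d=p[:2]-[.5293,-.0997]; print(p,np.hypot(*d),np.degrees(np.arctan2(d[1],d[0]))%360)
E
python3 -m inch '[{"claw":0,"xyz":[0.5,0.5,0],"dr":[0,0,0]},{"claw":0,"xyz":[0.5,0.5,0],"dr":[0,0,0]},{"claw":0,"xyz":[0.5,0.5,-0.4],"dr":[0,0,0]},{"claw":0,"xyz":[0.5,0.5,-0.7],"dr":[0,0,0]},{"claw":0,"xyz":[0.5,0.5,-0.9],"dr":[0,0,0]},{"claw":0,"xyz":[0.5,0.5,-0.9],"dr":[0,0,0]}]'
```

```text
[ 0.48922769 -0.14893219  0.206     ] 0.06347911643568452 230.8562930491439
clock: 14.67
eef_pos: [0.6326, -0.0659, 0.1738]
orientation: [-0.005, 1.0, -0.001, -0.001]
wrist_force: [0.2, -0.4, 0.4]
opening: 0.0005
```

The handle is still at about 231–232°, so the wheel stayed put. Pressing gently now.

```bash
python3 -m inch '[{"claw":0,"xyz":[0,0,-0.2],"dr":[0,0,0]},{"claw":0,"xyz":[0,0,-0.4],"dr":[0,0,0]},{"claw":0,"xyz":[0,0,-0.5],"dr":[0,0,0]},{"claw":0,"xyz":[0,0,-0.5],"dr":[0,0,0]}]'; python3 -m inch '[{"claw":0,"xyz":[0,0,-0.1],"dr":[0,0,0]},{"claw":0,"xyz":[0,0,-0.2],"dr":[0,0,0]},{"claw":0,"xyz":[0,0,-0.2],"dr":[0,0,0]}]'
```

```text
clock: 15.0
eef_pos: [0.6326, -0.066, 0.1687]
orientation: [-0.005, 1.0, -0.001, -0.001]
wrist_force: [-0.4, 0.4, 0.3]
opening: 0.0004
clock: 15.25
eef_pos: [0.6326, -0.066, 0.1666]
orientation: [-0.005, 1.0, -0.001, -0.001]
wrist_force: [0.5, 0.7, 1.2]
opening: 0.0003
```

```bash
for i in 1; do python3 -m inch '[{"claw":0,"xyz":[0,0,-0.1],"dr":[0,0,0]},{"claw":0,"xyz":[0,0,-0.2],"dr":[0,0,0]}]'; python3 -m inch '[{"claw":0,"xyz":[0,0,-0.1],"dr":[0,0,0]},{"claw":0,"xyz":[0,0,-0.2],"dr":[0,0,0]}]'; done; python3 - <<'E'
from h import *
c=bot.read_camera("scene"); f=c["frame"]
cv2.imwrite("pics/p3.png",cv2.resize(f[205:275,230:320,::-1],None,fx=8,fy=8,interpolation=cv2.INTER_CUBIC))
E
```

```text
clock: 15.42
eef_pos: [0.6326, -0.066, 0.1646]
orientation: [-0.005, 1.0, -0.001, -0.001]
wrist_force: [0.3, 0.2, 4.0]
opening: 0.0007
clock: 15.58
eef_pos: [0.6327, -0.066, 0.1625]
orientation: [-0.005, 1.0, -0.001, -0.001]
wrist_force: [0.0, 0.4, 3.6]
opening: 0.0006
```

View pics/p3.png

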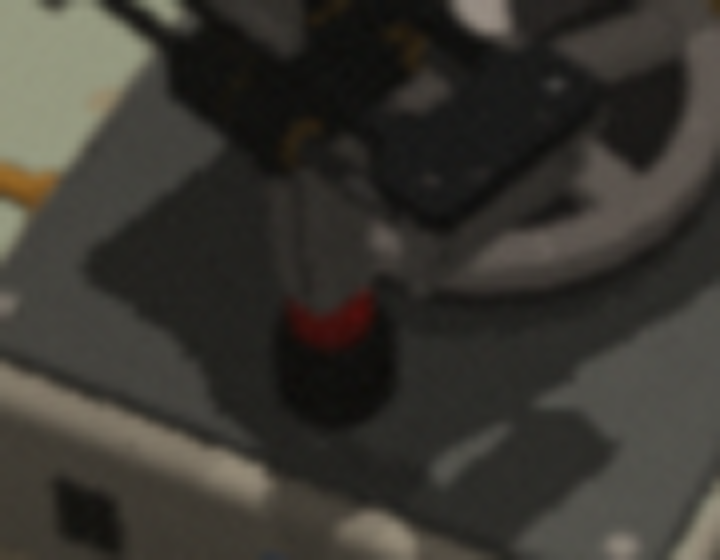

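The finger is on the red cap and the cap is moving down at about 4 N, which matches the plunger's own friction. Continuing.

```bash
python3 -m inch '[{"claw":0,"xyz":[0,0,-0.1],"dr":[0,0,0]},{"claw":0,"xyz":[0,0,-0.2],"dr":[0,0,0]},{"claw":0,"xyz":[0,0,-0.2],"dr":[0,0,0]}]'; python3 -m inch '[{"claw":0,"xyz":[0,0,-0.1],"dr":[0,0,0]},{"claw":0,"xyz":[0,0,-0.2],"dr":[0,0,0]},{"claw":0,"xyz":[0,0,-0.2],"dr":[0,0,0]}]'
```

```text
clock: 15.88
eef_pos: [0.6326, -0.066, 0.1603]
orientation: [-0.005, 1.0, -0.001, -0.001]
wrist_force: [-0.8, 0.8, 5.2]
opening: 0.0004
clock: 16.13
eef_pos: [0.6328, -0.0661, 0.1585]
orientation: [-0.005, 1.0, -0.001, -0.001]
wrist_force: [-1.3, 0.3, 9.0]
opening: 0.0003
```

```bash
python3 -m inch '[{"claw":0,"xyz":[0,0,-0.1],"dr":[0,0,0]},{"claw":0,"xyz":[0,0,-0.2],"dr":[0,0,0]},{"claw":0,"xyz":[0,0,-0.25],"dr":[0,0,0]},{"claw":0,"xyz":[0,0,-0.25],"dr":[0,0,0]}]'; python3 -m inch '[{"claw":0,"xyz":[0,0,-0.1],"dr":[0,0,0]},{"claw":0,"xyz":[0,0,-0.1],"dr":[0,0,0]}]'
```

```text
clock: 16.47
eef_pos: [0.633, -0.0661, 0.1566]
orientation: [-0.005, 1.0, -0.0, -0.0]
wrist_force: [-3.3, 0.5, 13.4]
opening: 0.0005
clock: 16.63
eef_pos: [0.6331, -0.0661, 0.1562]
orientation: [-0.005, 1.0, -0.0, -0.0]
wrist_force: [-4.3, -0.2, 13.9]
opening: 0.0005
```

The force follows the cap spring (2 N/mm) from a stop at z≈0.160, which is the full 12 mm. Backing off to look.

```bash
python3 -m inch '[{"claw":0,"xyz":[0,0,0.5],"dr":[0,0,0]},{"claw":0,"xyz":[0,0,3],"dr":[0,0,0]},{"claw":0,"xyz":[0,0,6],"dr":[0,0,0]},{"claw":0,"xyz":[0,2,10],"dr":[0,0,0]},{"claw":0,"xyz":[0,6,13],"dr":[0,0,0]},{"claw":0,"xyz":[0,10,15],"dr":[0,0,0]},{"claw":0,"xyz":[0,14,15],"dr":[0,0,0]},{"claw":0,"xyz":[0,18,15],"dr":[0,0,0]}]'; python3 -m inch '[{"claw":0,"xyz":[0,4,0],"dr":[0,0,0]},{"claw":0,"xyz":[0,8,0],"dr":[0,0,0]},{"claw":0,"xyz":[0,12,0],"dr":[0,0,0]},{"claw":0,"xyz":[0,12,0],"dr":[0,0,0]},{"claw":0,"xyz":[0,12,0],"dr":[0,0,0]}]'; python3 - <<'E'
from h import *
o=[]
for cam,(u,v) in dict(top=(310,180),scene=(245,170)).items():
    c=bot.read_camera(cam); f=c["frame"]
    hsv=cv2.cvtColor(f,cv2.COLOR_RGB2HSV); m=((hsv[...,0]<8)|(hsv[...,0]>172))&(hsv[...,1]>150)&(hsv[...,2]>60)
    m[:v]=0;m[v+90:]=0;m[:,:u]=0;m[:,u+75:]=0
    ys,xs=np.nonzero(m); print(cam,len(xs),xs.mean() if len(xs) else 0,ys.mean() if len(xs) else 0)
    K=np.array([[c["fx"],0,c["cx"]],[0,c["fy"],c["cy"]],[0,0,1]])
    print(cv2.projectPoints(np.array([[.6315,-.0658,.17],[.6315,-.0658,.158]]),np.array(c["rvec"],float),np.array(c["tvec"],float),K,None)[0].squeeze())
    o.append(cv2.resize(f[v:v+90,u:u+72,::-1],None,fx=5.5,fy=5.5,interpolation=cv2.INTER_CUBIC))
cv2.imwrite("pics/end.png",np.hstack(o))
E
```

```text
clock: 17.3
eef_pos: [0.6334, 0.106, 0.3079]
orientation: [-0.004, 1.0, 0.0, 0.001]
wrist_force: [0.6, -0.1, -0.2]
opening: 0.0007
clock: 17.72
eef_pos: [0.6325, 0.229, 0.3067]
orientation: [-0.007, 1.0, 0.0, 0.0]
wrist_force: [-0.4, -0.7, 0.8]
opening: 0.0008
top 73 341.32876712328766 201.15068493150685
[[341.36863991 199.99950699]
 [341.23081995 201.01922748]]
scene 84 270.9642857142857 242.8452380952381
[[270.62095598 239.30156865]
 [270.88261413 242.36374959]]
```

View pics/end.png

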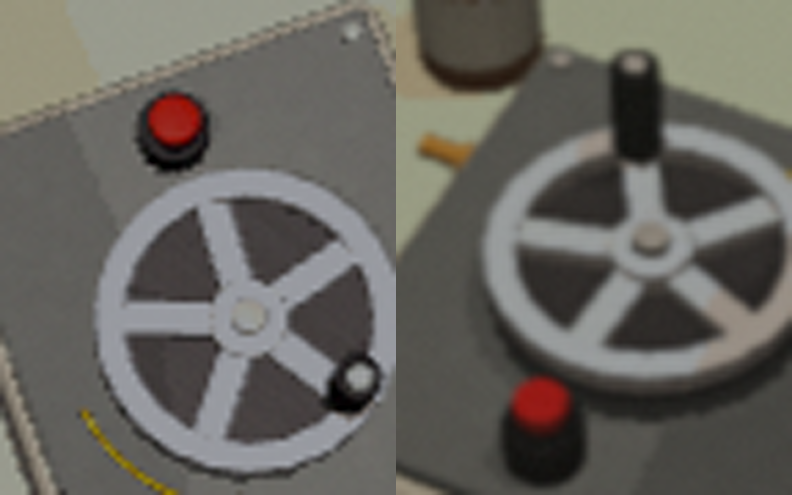

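The red cap sits about 12 mm lower in both views: it is at (341.3,201.2) and (271.0,242.8), and a cap fully down would be at (341.2,201.0) and (270.9,242.4). The wheel is at rest and the arm is clear, so I'm handing in.

```bash
python3 -c "
from plant import bot
print(bot.job_done())"
```

```text
the job is handed in; nothing more can be done
None
```

The vacuum pump stands at its top point with the red shaft lock pressed down, and I handed the job in at about 18 s on the robot's clock. No verdict was reported.

- **Turning the wheel:** I gripped the handle and turned it slowly anticlockwise from 114°. The push at rest peaked at about 12 N near 206°, then faded.
- **Finding the top:** Comparing the push while moving forward and back put the top near 232°. One of the three comparisons suggested 230°, still inside the lock's 5° window. I let go at 232°, and the camera then showed the handle at about 231°, so the wheel had stayed put.
- **Pressing the lock:** The plunger went down at about 4 N to a stop at z ≈ 0.160. Beyond that only the cap spring gave way, and the highest reading was 14 N.
- **Check that disagreed:** Over the first 5 mm below the nominal cap height I felt almost no force. The position of the stop and the pictures still both point to full travel.
- **Last checks:** After backing off, both cameras showed the cap about 12 mm lower, within half a pixel of where a cap fully down should appear. The arm was clear and touching nothing. I did not measure the tip box, bottle and tube rack again, but the arm never went near them.

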